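# Shut and fasten the lamp cover

## Task

Swing the open cover of the grey light-source module shut. Then press the cover's sprung quarter-turn stud in and, keeping it pressed, turn it clockwise to its stop, and let go so that it springs up into its locking notch. Work gently: never bear hard on the latch under the cover or force the stud round, and leave the bottle, the plate and the tweezers where they are.

Things in the scene. Friction and masses are not known exactly. Their poses are not given: they have to be found in the camera images.
- module: grey light-source module, a fixed open-topped case 170 x 150 x 75 mm (its x, y, z) on the desk; origin at the centre of its underside, z up; its front (-x) faces the robot at yaw 0
- cover_hinge (a point): point on the hinge line at the middle of the module's far rim: 80 mm along module x from its origin and 77 mm up; the cover turns about module y here
- cover (a joint): angle of the hinged aluminium cover (165 x 150 x 4 mm, with a 12 mm long, 60 mm wide tab at the middle of its front edge), rad: 0 = shut (its upper face is then level, 79 mm above the desk), growing as the front edge rises, up to 1.2; a stiff hinge that stays where it is left (1 to 4 N at the front edge moves it)
- cover_push (a point): a point on the upper face of the cover, 155 mm from the hinge and 50 mm to the left (+y) of the middle, clear of the stud: a good place to push the cover shut
- stud_press: sprung stud, captive in the cover on its middle line, 130 mm from the hinge: steel disc, 38 mm diameter, 4 mm thick, carrying a black upright grip bar 34 long x 10 wide x 20 mm high. This frame is on the stud's axis at the cover's mid thickness; it moves in and out with the stud but does not turn with it. The spring takes about 3 N to start and 0.35 N more per mm (8 N at 14 mm)
- stud_grip (a point): middle of the grip bar, on the stud's axis, 9 mm above the disc's upper face; x runs along the bar and turns with it, z points out of the cover. Cover shut and stud up: the disc's upper face is 100 mm and the bar's top 120 mm above the desk. Grip the bar from above by its long sides, fingertips down on or just over the disc
- stud_seat (a point): point fixed to the cover: where stud_grip stands when the stud is fully up. Pressing in frees the stud's cross pin to turn after 4 to 13 mm (where the latch sits differs each time: press until the solid bottom is felt); only 1.5 mm beyond that the pin meets the bottom and the force rises steeply
- stud_turn (a joint): turn of the stud, rad, growing clockwise seen from above: 0 = bar in line with module x (unlocked, the pin in its slot), stop at 1.4 to 1.5 (bar across the module). It turns only when pressed in, easily until the stop. Let go at the stop it springs up about 2.5 mm into a notch and is locked, 1.5 to 10.5 mm lower than fully up; let go part way it stays held down, not locked
- latch_well: black well 44 x 60 mm inside the module under the stud, holding the steel latch that the stud's pin works in: the latch is bent if the pin bears on it with more than 15 N in all (on its bottom, on the slot's sides when turned while too shallow, on the stop)
- stain_bottle: reagent bottle, black cap, diameter 46 mm, 85 mm high, standing to the left of the module; leave it alone; origin at the centre of its underside
- sample_plate: frosted 96-well plate, 85 x 128 x 14 mm, lying to the right of the module; leave it alone; origin at the centre of its underside
- tweezers: steel tweezers, 122 mm long, lying in front of the module; leave them alone; origin at the centre of the underside

How it is judged:
On the way, in this order (a step that is already met when the one before it is completed fails the run):
1. the cover is shut with the stud still unlocked (value of joint cover below 0.03 rad and value of joint stud_turn below 0.3 rad), for 0.1 s.
2. the stud is pressed in and turned past half way (z of stud_grip in the frame of stud_seat below -0.0025 m and value of joint stud_turn above 0.75 rad), for 0.05 s.
At the end, for the whole second after the job is handed in: the cover is shut (within 0.03 rad), the stud is turned to its stop (over 1.29 rad) and has been let go, sprung up in its notch, where it rests 1 to 11.5 mm below its fully raised height (value of joint cover below 0.03 rad and value of joint stud_turn above 1.29 rad and z of stud_grip in the frame of stud_seat between -0.0115 and -0.001 m and linear speed of stud_press below 0.01 m/s); the robot touches nothing.
It fails at once if the latch is overloaded: the stud's pin bears on it with more than 15 N (contact force between stud_press and latch_well above 15 N).
It fails at once if the bottle is shifted by more than 20 mm (distance of stain_bottle from where it was at the start of the episode above 0.02 m).
It fails at once if the plate is shifted by more than 20 mm (distance of sample_plate from where it was at the start of the episode above 0.02 m).
It fails at once if the tweezers are shifted by more than 20 mm (distance of tweezers from where it was at the start of the episode above 0.02 m).
It also fails if it takes over 64 s, if anything falls off the work surface, if the arm or the gripper's body presses on something with over 40 N, if the wrist force passes 120 N, or if a joint passes its speed limit or range.

## Robot

A 6-joint arm with a two-finger parallel gripper is mounted at the origin on a cart in front of the work surface, level with it; the furniture and walls round the work are solid. World frame = base frame: x ahead of the robot, y to its left, z up, the work surface at z = 0. Lengths are in m, angles in rad, forces in N, time in s.
With the tool pointing down it reaches from about 0.325 to 1 m from the base axis. Payload 5.1 kg.
Tool frame: the origin (TCP) lies at the very end of the fingers, on their centre line; the grasp point (between the pads) lies 19 mm behind it (manip.tcp_to_grasp is the distance from the TCP to the grasp point, in m); z points along the fingers, y is the line along which they close (so a half turn about z gives the same grasp; the last joint's range is limited). The gripper opens to 85 mm and grips with 20 to 120 N. Pads are 22 mm wide; open, the fingers measure 114 mm over their backs; the gripper's body (76 mm by 85 mm) begins 54 mm behind the grasp point. The pads swing forward as they close: fully open they stand 13 mm farther back than shut.
Start: joints at [1.126, 0.124, 1.65, -0, 1.367, -0.083], TCP at [0.23, 0.608, 0.231] pointing down, gripper open.
Joint ranges: [-2.61, 2.61], [-1.02, 2.33], [0.03, 2.71], [-1.35, 4.49], [0.32, 2.68], [-2.91, 2.91]. Speed limits (rad/s): [2.57, 2.57, 3.14, 3.14, 3.14, 3.14].

## Interface

Orientations are given as a unit quaternion [w, x, y, z].
In Python, from workcell import telemetry, get_image, workorder, manip gives the robot as it stands.
- The arm moves only by the shell command python3 -m handwheel 'ROWS' [OPENING]. ROWS is a JSON object of lists of equal length, an entry for each row: "offset": the shift along the tool's x, y, z in m, a list of three; "angular": the turn, a rotation vector about the tool's x, y, z in rad, a list of three. A call has exactly 8 rows; each row shifts and turns the commanded pose from where the row before left it, along the tool's axes as they then stand; what a row does not reach is not made up. A row lasts 1/12 s, in which the tool goes at most 41.7 mm and 7.16 degrees, less where a joint would pass 70% of its speed; a pose out of reach is approached as far as the arm can. A call with a gripper value outside its range is refused whole. OPENING is the closure in counts, from 0 (fully open) to 255 (shut), set as the call begins (- or left out, the last holds). The fingers move at their own pace and stop on an object; the grip force is fixed at half the most. Time passes only in rows, so rows that do not move let the fingers close, or fill a call up. It gives the time, the measured TCP pose, the force, the opening and the grip force at its end, in the units of the state.
- telemetry.sense(): the state, without advancing time (a new reading comes with each control period).
- get_image(name): name is "scene" or "side" or "wrist"; returns a dict with "frame" (480x640x3 uint8, red, green, blue), "z_map" (480x640 float32, m along the optical axis (not along the pixel's ray), 0 where there is no reading), "camera_matrix" (3x3 intrinsics, pixels), "dist_coeffs" ([k1, k2, p1, p2, k3] as OpenCV has them; the pictures are not rectified), "world_from_camera" (4x4, takes a point from camera to world coordinates). Camera axes: x right, y up, looking along -z (the intrinsics and any distortion apply to the point x, -y, -z); pixel columns grow to the right and rows downward; lengths in m; the calibration is good to about 2 mm. A picture is of the moment at which its call begins.
- workorder.hand_in(): hands the job in; it is judged then, once.
The state is a dict: "clock": time; "joints": joint angles; "qvel": joint speeds; "joint_efforts": joint torques, N m; "position": TCP position; "tool_rot": TCP orientation; "ft_force": force on the tool from outside, world axes, zero at the start; "ft_torque": the same for the moment, N m; "opening": opening from 0.0 (shut) to 1.0 (fully open); "grip_force": force on a finger pad.
Only numpy, scipy, OpenCV 4.12 (cv2) and the standard library are available. Lean on these libraries where they do the work, as an engineer would, in place of code of your own. Each camera call takes 0.05 s, during which the arm holds its last target. There are 200 camera calls.

## Working session

There is one attempt and no reset: what is moved stays moved. The work goes in short steps, Python scripts to look and compute and a shell command to move; the robot and the scene stay as the last step left them, time stands still between calls to the robot, and variables do not carry over. Pictures are saved under pics/ and viewed, at most 10 in all, crops included, and the job is handed in when it is done.

```bash
mkdir -p pics
cat > h.py <<'E'
import numpy as np, cv2
from workcell import telemetry, get_image, workorder, manip
def pts(im):
    K=np.array(im["camera_matrix"]);d=np.array(im["dist_coeffs"]);z=im["z_map"]
    v,u=np.mgrid[:480,:640]
    n=cv2.undistortPoints(np.stack([u,v],-1).reshape(-1,1,2).astype(np.float64),K,d).reshape(480,640,2)
    P=np.stack([n[...,0]*z,-n[...,1]*z,-z,np.ones_like(z)],-1)
    W=(P@np.array(im["world_from_camera"]).T)[...,:3]; W[z==0]=np.nan
    return W
E
python3 - <<'E'
from h import *
s=telemetry.sense();print({k:np.round(v,3) for k,v in s.items()})
for n in("scene","side"):
    im=get_image(n);cv2.imwrite(f"pics/{n}0.png",im["frame"][...,::-1]);np.save(f"pics/{n}0.npy",pts(im))
E
```

```text
{'clock': np.float64(0.0), 'joints': array([ 1.126,  0.125,  1.652, -0.   ,  1.368, -0.083]), 'qvel': array([ 0.001, -0.   , -0.   , -0.001, -0.   , -0.   ]), 'joint_efforts': array([ 0.0000e+00, -4.2360e+01, -3.6546e+01, -0.0000e+00,  7.0000e-03,
       -0.0000e+00]), 'position': array([0.23 , 0.607, 0.23 ]), 'tool_rot': array([-0.   ,  0.18 ,  0.984, -0.001]), 'ft_force': array([-0.417, -0.5  , -0.556]), 'ft_torque': array([-0.031,  0.031,  0.018]), 'grip_force': np.float64(0.0), 'opening': np.float64(0.999)}
```

View pics/scene0.png

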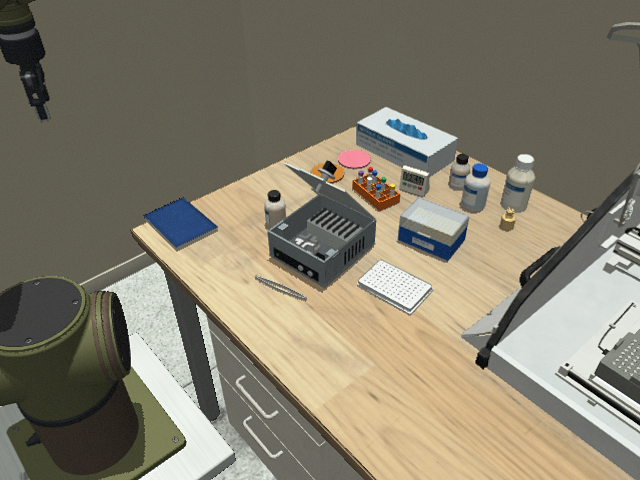

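View pics/side0.png

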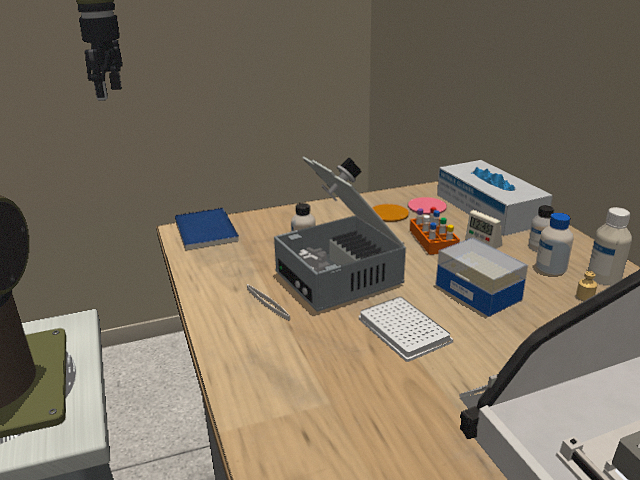

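The scene view shows the module at about (322,240) and its cover raised. The stud is at (330,167), the bottle at (275,210), the plate at (395,286) and the tweezers at (280,288). The side view shows the front face near (300,280), the right face near (365,275) and the stud at (348,168).

Run:
```python
from h import *
S=np.load("pics/side0.npy");C=np.load("pics/scene0.npy")
for n,W,box in(("side",S,(270,220,410,310)),("scene",C,(262,190,380,285))):
    x0,y0,x1,y1=box;P=W[y0:y1,x0:x1].reshape(-1,3);P=P[~np.isnan(P[:,0])]
    lo=P[(P[:,2]>.01)&(P[:,2]<.078)]
    print(n,len(lo),lo.min(0),lo.max(0))
    m=lo[(lo[:,2]<.068)]
    r=cv2.minAreaRect(lo[:,:2].astype(np.float32)*1000);print(r,cv2.boxPoints(r).round())
for n,p in(("front",[(285,275),(300,285),(312,290)]),("right",[(330,290),(350,290),(395,280),(398,260)]),("rim",[(276,238),(316,277),(403,250)]),("hinge",[(400,245)]),("cover",[(306,160),(330,180),(370,210)]),("stud",[(348,168)])):
    print(n,[S[v,u].round(4).tolist() for u,v in p])
print("cov scene",[C[v,u].round(4).tolist() for u,v in[(290,167),(300,172),(340,190),(372,205),(330,167)]])
print("plate,tw,bottle",[C[v,u].round(3).tolist() for u,v in[(395,286),(258,278),(303,297),(275,195)]])
```

```text
side 8873 [ 0.45280797 -0.05233148  0.01001183] [0.64470421 0.24687046 0.0779746 ]
((554.62744140625, 99.83096313476562), (235.56263732910156, 229.5904998779297), 64.18950653076172) [[400.  44.]
 [607. -56.]
 [709. 156.]
 [503. 256.]]
scene 7021 [ 0.45102375 -0.0608486   0.01001347] [0.76994215 0.25214343 0.07797093]
((576.7698364257812, 135.12005615234375), (323.7680358886719, 252.8975067138672), 44.918724060058594) [[373. 110.]
 [551. -69.]
 [781. 160.]
 [602. 339.]]
front [[0.4587, 0.114, 0.0164], [0.4679, 0.0602, 0.0251], [0.4755, 0.0227, 0.0357]]
right [[0.501, 0.0107, 0.0368], [0.5383, 0.019, 0.0233], [0.6262, 0.0337, 0.0139], [0.6288, 0.0317, 0.0527]]
rim [[0.4554, 0.1466, 0.0719], [0.4787, 0.0112, 0.065], [0.6386, 0.0344, 0.0681]]
hinge [[0.6369, 0.0425, 0.0737]]
cover [[0.5146, 0.152, 0.2012], [0.5418, 0.1139, 0.176], [0.5763, 0.0326, 0.1512]]
stud [[0.5643, 0.0928, 0.2006]]
cov scene [[0.5151, 0.1491, 0.2007], [0.5219, 0.1273, 0.1971], [0.5364, 0.0301, 0.2002], [0.7405, 0.1417, -0.0003], [0.5696, 0.0951, 0.2032]]
plate,tw,bottle [[0.578, -0.086, 0.014], [0.393, 0.113, 0.009], [0.429, 0.015, 0.006], [0.531, 0.23, 0.082]]
```

The fit gives a module yaw of about 0.182 and a centre of about (0.548, 0.096). The hinge is at u=0.6365 and the cover angle is about 0.87 rad.

```bash
cat >> h.py <<'E'
from scipy.spatial.transform import Rotation as R
YAW=.182;N=np.array([np.cos(YAW),np.sin(YAW)]);M=np.array([-N[1],N[0]])
def world(u,v,z): return np.r_[u*N+v*M,z]
def tool(): 
    s=telemetry.sense();q=np.array(s["tool_rot"]);return s,R.from_quat(q[[1,2,3,0]])
def go(u,v,z,yaw=np.pi/2):
    s,r=tool();p=np.array(s["position"]);y=r.as_matrix()[:,1]
    e=(YAW+yaw-np.arctan2(y[1],y[0])+np.pi)%(2*np.pi)-np.pi
    z_=r.as_matrix()[:,2]; tilt=np.cross(z_,[0,0,-1])
    print("uvz",np.round([p[:2]@N,p[:2]@M,p[2]],4),"off(tool)",r.inv().apply(world(u,v,z)-p).round(4),"angz",round(-e,4),"tilt(tool)",r.inv().apply(tilt).round(4),"F",np.round(s["ft_force"],1),"T",np.round(s["ft_torque"],2),"open",round(float(s["opening"]),3),"grip",round(float(s["grip_force"]),1),"t",round(float(s["clock"]),2),"j",np.round(s["joints"],2))
E
python3 -c "
from h import *
go(.60,.045,.30)"
```

```text
uvz [0.336  0.5558 0.2302] off(tool) [-0.4902 -0.3006 -0.0694] angz -0.5438 tilt(tool) [-0.0019 -0.0002 -0.    ] F [-0.1 -0.   0.1] T [-0.03 -0.03 -0.03] open 1.0 grip 0.0 t 0.1 j [ 1.13  0.12  1.65  0.    1.37 -0.08]
```

```bash
python3 -m handwheel '{"offset":[[0,0,-0.035],[0,0,-0.035],[-0.03,-0.018,0],[-0.03,-0.018,0],[-0.03,-0.018,0],[-0.03,-0.018,0],[-0.03,-0.018,0],[-0.03,-0.018,0]],"angular":[[0,0,0],[0,0,0],[0,0,0],[0,0,0],[0,0,0],[0,0,0],[0,0,0],[0,0,0]]}' 255
python3 -m handwheel '{"offset":[[-0.03,-0.018,0],[-0.03,-0.018,0],[-0.03,-0.018,0],[-0.03,-0.018,0],[-0.03,-0.018,0],[-0.03,-0.018,0],[-0.03,-0.018,0],[-0.03,-0.018,0]],"angular":[[0,0,0],[0,0,0],[0,0,0],[0,0,0],[0,0,0],[0,0,0],[0,0,0],[0,0,0]]}'
python3 -c "
from h import *
go(.60,.045,.30)"
```

```text
clock: 0.77
position: [0.3607, 0.4416, 0.3008]
tool_rot: [-0.0, 0.18, 0.984, -0.0]
ft_force: [0.0, -0.3, 1.0]
opening: 0.001
grip_force: 0.0
clock: 1.43
position: [0.5343, 0.2219, 0.3008]
tool_rot: [-0.0, 0.18, 0.984, -0.0]
ft_force: [0.0, 0.5, 0.2]
opening: 0.001
grip_force: 0.0
uvz [0.5656 0.1216 0.3008] off(tool) [-0.069  -0.0477  0.0008] angz -0.5439 tilt(tool) [-0.0004 -0.0006 -0.    ] F [0.  0.5 0.2] T [ 0.01 -0.07  0.01] open 0.001 grip 0.0 t 1.43 j [ 0.3  -0.07  1.73  0.    1.48 -0.91]
```

```bash
python3 -m handwheel '{"offset":[[-0.03,-0.018,0],[-0.03,-0.018,0],[-0.009,-0.012,0],[0,0,0],[0,0,0],[0,0,0],[0,0,0],[0,0,0]],"angular":[[0,0,0],[0,0,0],[0,0,0],[0,0,-0.1088],[0,0,-0.1088],[0,0,-0.1088],[0,0,-0.1088],[0,0,-0.1088]]}'
python3 - <<'E'
from h import *
go(.60,.045,.22)
im=get_image("side");cv2.imwrite("pics/side1.png",im["frame"][60:340,200:520][...,::-1].repeat(2,0).repeat(2,1))
E
```

```text
clock: 2.1
position: [0.5807, 0.1544, 0.3007]
tool_rot: [-0.001, -0.094, 0.996, 0.0]
ft_force: [0.2, 0.7, -0.6]
opening: 0.003
grip_force: 0.0
uvz [0.599  0.0467 0.3007] off(tool) [-0.0011 -0.0017  0.0807] angz 0.0057 tilt(tool) [ 0.0002 -0.0013  0.    ] F [ 0.2  0.7 -0.6] T [-0.01 -0.03  0.01] open 0.003 grip 0.0 t 2.1 j [ 0.17 -0.02  1.68  0.    1.48 -1.59]
```

View pics/side1.png

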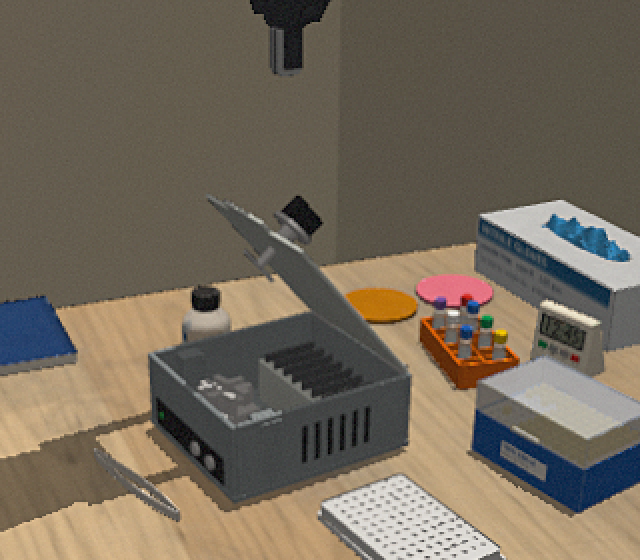

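The side view (2x crop) shows the closed fingers at (285,60), above and behind the cover, clear of the stud at (297,225). I'll lower them behind the cover and follow its arc.

```bash
python3 -m handwheel '{"offset":[[0,0,0.02],[0,0,0.02],[0,0,0.02],[0,0,0.02],[0,0,0.02],[0.02,-0.001,0],[0.02,-0.001,0],[0.008,0,0.002]],"angular":[[0,0,0.003],[0,0,0.003],[0,0,0],[0,0,0],[0,0,0],[0,0,0],[0,0,0],[0,0,0]]}'
python3 -m handwheel '{"offset":[[0.006,0,0.006],[0.006,0,0.006],[0.006,0,0.007],[0.006,0,0.008],[0.006,0,0.009],[0.005,0,0.009],[0,0,0],[0,0,0]],"angular":[[0,0,0],[0,0,0],[0,0,0],[0,0,0],[0,0,0],[0,0,0],[0,0,0],[0,0,0]]}'
python3 - <<'E'
from h import *
go(.4925,.045,.08)
W=pts(get_image("side"))
P=W[60:340].reshape(-1,3);P=P[~np.isnan(P[:,0])]
u=P[:,:2]@N;v=P[:,:2]@M
for v0 in(-.06,-.045,-.03):
    k=(abs(v-v0)<.006)&(u>.45)&(u<.62)&(P[:,2]>.09)&(P[:,2]<.24)
    if k.sum()>5: print(v0,k.sum(),np.median(np.arctan2(P[k,2]-.077,.6365-u[k])))
E
```

```text
clock: 2.82
position: [0.5323, 0.1438, 0.1983]
tool_rot: [-0.001, -0.087, 0.996, -0.0]
ft_force: [2.2, 0.8, 0.7]
opening: -0.002
grip_force: 0.7
clock: 3.48
position: [0.499, 0.1375, 0.1529]
tool_rot: [-0.001, -0.088, 0.996, -0.0]
ft_force: [0.8, -0.9, 0.2]
opening: 0.001
grip_force: 0.0
uvz [0.5156 0.0449 0.1529] off(tool) [ 0.0229 -0.0001  0.073 ] angz -0.0059 tilt(tool) [-0.0001 -0.0023  0.    ] F [ 0.8 -0.9  0.2] T [-0.05 -0.01 -0.01] open 0.001 grip 0.0 t 3.48 j [ 0.17 -0.11  2.02 -0.    1.23 -1.58]
-0.06 121 0.5029198571806017
-0.045 112 0.504811079762951
-0.03 131 0.5036411973433169
```

```bash
python3 -m handwheel '{"offset":[[0.004,0,0.007],[0.004,0,0.007],[0.004,0,0.007],[0.003,0,0.007],[0.003,0,0.008],[0.002,0,0.008],[0.001,0,0.008],[0.001,0,0.006]],"angular":[[0,0,0],[0,0,0],[0,0,0],[0,0,0],[0,0,0],[0,0,0],[0,0,0],[0,0,0]]}'
python3 -m handwheel '{"offset":[[0,0,0.004],[0,0,0.003],[0,0,0.003],[0,0,0.002],[0,0,0.001],[0,0,0.001],[0,0,0.0],[0,0,0]],"angular":[[0,0,0],[0,0,0],[0,0,0],[0,0,0],[0,0,0],[0,0,0],[0,0,0],[0,0,0]]}'
cat > cov.py <<'E'
from h import *
go(.50,.045,.25)
W=pts(get_image("side"))
P=W[60:340].reshape(-1,3);P=P[~np.isnan(P[:,0])]
u=P[:,:2]@N;v=P[:,:2]@M
for v0 in(-.06,-.045,-.03,):
    for a,b in((.47,.5),(.50,.55),(.57,.62)):
        k=(abs(v-v0)<.006)&(u>a)&(u<b)&(P[:,2]>.06)&(P[:,2]<.24)
        if k.sum()>5: print(v0,a,k.sum(),np.median(P[k,2]).round(4))
E
python3 cov.py
```

```text
clock: 4.2
position: [0.4775, 0.1337, 0.0949]
tool_rot: [-0.001, -0.088, 0.996, -0.0]
ft_force: [0.2, -0.6, 0.4]
opening: 0.0
grip_force: 0.2
clock: 4.87
position: [0.4784, 0.1339, 0.0825]
tool_rot: [0.0, -0.088, 0.996, 0.0]
ft_force: [0.8, -0.3, 0.4]
opening: -0.003
grip_force: 0.0
uvz [0.4947 0.0451 0.0825] off(tool) [-5.300e-03 -1.000e-04 -1.675e-01] angz -0.0058 tilt(tool) [ 0.      0.0004 -0.    ] F [ 0.8 -0.3  0.4] T [-0.03  0.01  0.03] open -0.003 grip 0.0 t 4.87 j [ 0.16 -0.07  2.12  0.    1.1  -1.58]
-0.06 0.47 110 0.0805
-0.06 0.5 117 0.0802
-0.06 0.57 101 0.0786
-0.045 0.47 106 0.0802
-0.045 0.5 106 0.0801
-0.045 0.57 98 0.0787
-0.03 0.47 105 0.0806
-0.03 0.5 103 0.0802
-0.03 0.57 92 0.0788
```

```bash
python3 -m handwheel '{"offset":[[0,0,0.001],[0,0,0.001],[0,0,0.0005],[0,0,0.0005],[0,0,0.0005],[0,0,0.0005],[0,0,0.0],[0,0,0]],"angular":[[0,0,0],[0,0,0],[0,0,0],[0,0,0],[0,0,0],[0,0,0],[0,0,0],[0,0,0]]}'
python3 cov.py
```

```text
clock: 5.58
position: [0.4783, 0.1339, 0.079]
tool_rot: [-0.0, -0.088, 0.996, -0.0]
ft_force: [-2.2, -0.1, 5.2]
opening: -0.004
grip_force: 2.7
uvz [0.4947 0.0451 0.079 ] off(tool) [-5.30e-03 -1.00e-04 -1.71e-01] angz -0.0057 tilt(tool) [-0.     -0.0001 -0.    ] F [-2.2 -0.1  5.2] T [-0.1   0.38 -0.01] open -0.004 grip 2.7 t 5.58 j [ 0.16 -0.07  2.12 -0.    1.09 -1.58]
-0.06 0.47 110 0.0773
-0.06 0.5 117 0.0777
-0.06 0.57 101 0.0779
-0.045 0.47 100 0.077
-0.045 0.5 113 0.0778
-0.045 0.57 104 0.0778
-0.03 0.47 93 0.0774
-0.03 0.5 103 0.0776
-0.03 0.57 90 0.078
```

The cover is shut. I'll lift, centre over the stud, open the fingers and look from close by.

```bash
python3 -m handwheel '{"offset":[[0,0,-0.035],[0,0,-0.035],[0,0,-0.04],[0,0,-0.03],[-0.006,-0.025,0],[-0.006,-0.025,0],[0,0,0],[0,0,0]],"angular":[[0,0,-0.006],[0,0,0],[0,0,0],[0,0,0],[0,0,0],[0,0,0],[0,0,0],[0,0,0]]}' 100
python3 - <<'E'
from h import *
go(.5065,-.005,.13)
for n in("wrist","side","scene"):
    im=get_image(n);W=pts(im)
    if n=="wrist":cv2.imwrite("pics/w1.png",im["frame"][...,::-1])
    P=W.reshape(-1,3);P=P[~np.isnan(P[:,0])];u=P[:,:2]@N;v=P[:,:2]@M;z=P[:,2]
    near=(abs(u-.5065)<.04)&(abs(v+.005)<.04)
    for a,b in((.074,.084),(.094,.104),(.1135,.126)):
        k=near&(z>a)&(z<b)
        if k.sum()>10:
            r=cv2.minAreaRect(np.c_[u[k],v[k]].astype(np.float32)*1000)
            print(n,a,k.sum(),"z",np.median(z[k]).round(4),"rect",np.round(r[0],1),np.round(r[1],1),round(r[2],1))
E
```

```text
clock: 6.3
position: [0.4992, 0.0862, 0.218]
tool_rot: [-0.0, -0.09, 0.996, 0.0]
ft_force: [-0.7, 0.2, -0.3]
opening: 0.611
grip_force: 0.0
uvz [ 0.5065 -0.0056  0.218 ] off(tool) [-0.      0.0006  0.088 ] angz -0.0019 tilt(tool) [ 0.0003 -0.0004  0.    ] F [-0.7  0.2 -0.3] T [-0.06  0.04 -0.03] open 0.611 grip 0.0 t 6.3 j [ 0.06 -0.19  1.98  0.    1.35 -1.69]
wrist 0.074 10618 z 0.0796 rect [506.5  -5. ] [80. 80.] 90.0
wrist 0.094 1837 z 0.1005 rect [506.9  -4.2] [36.  37.2] 1.0
wrist 0.1135 975 z 0.1203 rect [507.4  -4.2] [ 9.9 33.9] 89.6
side 0.074 935 z 0.0777 rect [506.4  -5.1] [79.6 79.6] 0.0
side 0.094 178 z 0.0989 rect [504.5 -11.8] [25.1 36.8] 67.9
side 0.1135 101 z 0.1176 rect [506.4  -6. ] [34.1 12.4] 3.2
scene 0.074 791 z 0.0773 rect [506.4  -5. ] [79.8 80. ] 0.1
scene 0.094 130 z 0.0983 rect [502.5  -7.4] [31.9 37.3] 40.9
scene 0.1135 78 z 0.1176 rect [505.3  -4.6] [36.1 11.3] 1.8
```

View pics/w1.png

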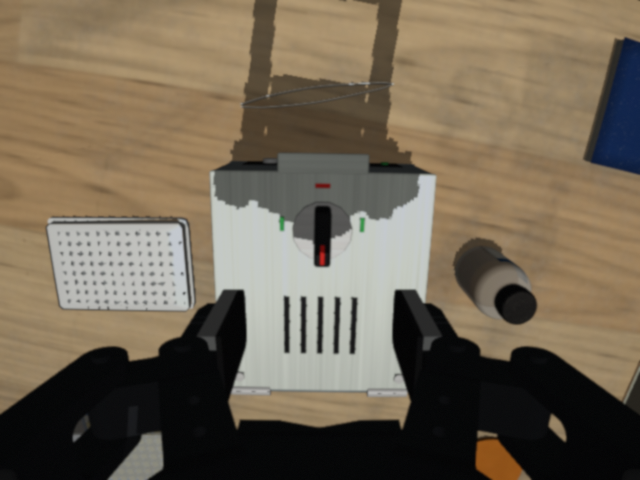

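The wrist view shows the bar, black with a red end, at (322,237). It's in line with the tool and midway between the fingers, and the depth data puts its axis at u=0.507, v=-0.0045. I'll descend and grip.

```bash
python3 -m handwheel '{"offset":[[-0.0005,0.001,0.02],[0,0,0.02],[0,0,0.02],[0,0,0.02],[0,0,0.016],[0,0,0.012],[0,0,0.0075],[0,0,0]],"angular":[[0,0,0],[0,0,0],[0,0,0],[0,0,0],[0,0,0],[0,0,0],[0,0,0],[0,0,0]]}'
python3 -c "
from h import *
go(.507,-.0045,.102)"
python3 -m handwheel '{"offset":[[0,0,0],[0,0,0],[0,0,0],[0,0,0],[0,0,0],[0,0,0],[0,0,0],[0,0,0]],"angular":[[0,0,0],[0,0,0],[0,0,0],[0,0,0],[0,0,0],[0,0,0],[0,0,0],[0,0,0]]}' 255
python3 -c "
from h import *
go(.507,-.0045,.102)"
```

```text
clock: 7.12
position: [0.498, 0.0883, 0.1009]
tool_rot: [-0.002, -0.091, 0.996, 0.0]
ft_force: [-0.7, -0.1, 0.8]
opening: 0.606
grip_force: 0.0
uvz [ 0.5058 -0.0033  0.1009] off(tool) [-0.0012 -0.0012 -0.0011] angz 0.001 tilt(tool) [ 0.0004 -0.0035  0.    ] F [-0.7 -0.1  0.8] T [ 0.04 -0.03  0.01] open 0.606 grip 0.0 t 7.12 j [ 0.07 -0.07  2.08  0.    1.14 -1.68]
clock: 7.78
position: [0.5002, 0.088, 0.1036]
tool_rot: [0.001, -0.091, 0.996, 0.0]
ft_force: [0.7, 0.6, 2.5]
opening: 0.098
grip_force: 62.4
uvz [ 0.5079 -0.0039  0.1036] off(tool) [ 0.0009 -0.0006  0.0016] angz 0.0001 tilt(tool) [-0.      0.0022  0.    ] F [0.7 0.6 2.5] T [ 0.15 -0.23  0.01] open 0.098 grip 62.4 t 7.78 j [ 0.07 -0.08  2.08  0.    1.14 -1.68]
```

```bash
python3 -m handwheel '{"offset":[[0,0,0.0005],[0,0,0.0005],[0,0,0.0005],[0,0,0.0005],[0,0,0],[0,0,0],[0,0,0],[0,0,0]],"angular":[[0,0,0],[0,0,0],[0,0,0],[0,0,0],[0,0,0],[0,0,0],[0,0,0],[0,0,0]]}'
python3 -m handwheel '{"offset":[[0,0,0.0005],[0,0,0.0005],[0,0,0.0005],[0,0,0.0005],[0,0,0],[0,0,0],[0,0,0],[0,0,0]],"angular":[[0,0,0],[0,0,0],[0,0,0],[0,0,0],[0,0,0],[0,0,0],[0,0,0],[0,0,0]]}'
python3 -c "
from h import *
go(.507,-.0045,.102)"
```

```text
clock: 8.45
position: [0.5, 0.088, 0.1012]
tool_rot: [0.001, -0.091, 0.996, 0.0]
ft_force: [4.4, 1.6, 3.4]
opening: 0.097
grip_force: 62.5
clock: 9.12
position: [0.5001, 0.088, 0.0993]
tool_rot: [0.001, -0.091, 0.996, 0.0]
ft_force: [5.2, 1.8, 4.1]
opening: 0.101
grip_force: 62.6
uvz [ 0.5077 -0.0039  0.0993] off(tool) [ 0.0007 -0.0006 -0.0027] angz 0.0001 tilt(tool) [-0.0001  0.0017  0.    ] F [5.2 1.8 4.1] T [ 0.33 -0.88 -0.05] open 0.101 grip 62.6 t 9.12 j [ 0.07 -0.07  2.08  0.    1.13 -1.68]
```

```bash
python3 -m handwheel '{"offset":[[-0.0005,0,0],[0,0,0],[0,0,0.0005],[0,0,0.0005],[0,0,0],[0,0,0],[0,0,0],[0,0,0]],"angular":[[0,0,0],[0,0,0],[0,0,0],[0,0,0],[0,0,0],[0,0,0],[0,0,0],[0,0,0]]}'
python3 -c "
from h import *
go(.507,-.0045,.102)"
```

```text
clock: 9.78
position: [0.5, 0.088, 0.0979]
tool_rot: [0.0, -0.091, 0.996, -0.0]
ft_force: [4.9, 1.3, 6.1]
opening: 0.096
grip_force: 62.7
uvz [ 0.5077 -0.0039  0.0979] off(tool) [ 0.0007 -0.0006 -0.0041] angz 0.0002 tilt(tool) [-0.0001  0.0004  0.    ] F [4.9 1.3 6.1] T [ 0.32 -0.88 -0.01] open 0.096 grip 62.7 t 9.78 j [ 0.07 -0.07  2.08 -0.    1.13 -1.68]
```

```bash
python3 -m handwheel '{"offset":[[-0.0005,0,0],[-0.0005,0,0],[0,0,0],[0,0,0],[0,0,0],[0,0,0],[0,0,0],[0,0,0]],"angular":[[0,0,0],[0,0,0],[0,0,0],[0,0,0],[0,0,0],[0,0,0],[0,0,0],[0,0,0]]}'
python3 -m handwheel '{"offset":[[0,0,0.0005],[0,0,0.0005],[0,0,0],[0,0,0],[0,0,0],[0,0,0],[0,0,0],[0,0,0]],"angular":[[0,0,0],[0,0,0],[0,0,0],[0,0,0],[0,0,0],[0,0,0],[0,0,0],[0,0,0]]}'
```

```text
clock: 10.45
position: [0.5002, 0.0881, 0.0977]
tool_rot: [-0.001, -0.091, 0.996, -0.0]
ft_force: [1.7, 2.0, 6.2]
opening: 0.095
grip_force: 62.9
clock: 11.12
position: [0.5003, 0.0881, 0.0975]
tool_rot: [-0.001, -0.091, 0.996, -0.0]
ft_force: [-0.8, 0.8, 10.7]
opening: 0.1
grip_force: 63.7
```

The solid bottom is at z≈0.0976. I'll back off to about 0.7 mm above it before turning.

```bash
python3 -m handwheel '{"offset":[[0,0,-0.0005],[0,0,-0.0005],[0,0,-0.0004],[0,0,0],[0,0,0],[0,0,0],[0,0,0],[0,0,0]],"angular":[[0,0,0],[0,0,0],[0,0,0],[0,0,0],[0,0,0],[0,0,0],[0,0,0],[0,0,0]]}'
python3 -c "
from h import *
go(.507,-.0045,.102)"
```

```text
clock: 11.78
position: [0.5003, 0.0881, 0.0978]
tool_rot: [-0.001, -0.091, 0.996, -0.0]
ft_force: [0.4, 0.3, 4.8]
opening: 0.098
grip_force: 62.8
uvz [ 0.5079 -0.0039  0.0978] off(tool) [ 0.0009 -0.0006 -0.0042] angz 0.0002 tilt(tool) [-0.     -0.0017  0.    ] F [0.4 0.3 4.8] T [ 0.06 -0.16 -0.02] open 0.098 grip 62.8 t 11.78 j [ 0.07 -0.07  2.08 -0.    1.13 -1.68]
```

```bash
python3 -m handwheel '{"offset":[[0,0,0],[0,0,0],[0,0,0],[0,0,0],[0,0,0],[0,0,0],[0,0,0],[0,0,0]],"angular":[[0,0,0.01],[0,0,0.01],[0,0,0.01],[0,0,0.01],[0,0,0.01],[0,0,0],[0,0,0],[0,0,0]]}'
python3 -c "
from h import *
go(.507,-.0045,.102)"
```

```text
clock: 12.45
position: [0.5004, 0.0881, 0.0979]
tool_rot: [-0.001, -0.066, 0.998, -0.0]
ft_force: [-2.8, -0.7, 4.9]
opening: 0.102
grip_force: 62.7
uvz [ 0.5081 -0.0039  0.0979] off(tool) [ 0.001  -0.0006 -0.0041] angz -0.0498 tilt(tool) [-0.0001 -0.0014 -0.    ] F [-2.8 -0.7  4.9] T [-0.09  0.4   0.01] open 0.102 grip 62.7 t 12.45 j [ 0.07 -0.07  2.08 -0.    1.13 -1.63]
```

```bash
python3 -m handwheel '{"offset":[[0.0004,0,0],[0,0,0],[0,0,0],[0,0,0],[0,0,0],[0,0,0],[0,0,0],[0,0,0]],"angular":[[0,0,0.03],[0,0,0.03],[0,0,0.03],[0,0,0.03],[0,0,0.03],[0,0,0.03],[0,0,0.03],[0,0,0]]}'
python3 -c "
from h import *
go(.507,-.0045,.102)"
```

```text
clock: 13.12
position: [0.5003, 0.088, 0.0981]
tool_rot: [-0.0, 0.039, 0.999, -0.0]
ft_force: [-1.7, -0.4, 4.8]
opening: 0.101
grip_force: 62.7
uvz [ 0.508  -0.004   0.0981] off(tool) [ 0.0008 -0.0008 -0.0039] angz -0.2602 tilt(tool) [-0.0003 -0.0004 -0.    ] F [-1.7 -0.4  4.8] T [-0.24  0.24 -0.05] open 0.101 grip 62.7 t 13.12 j [ 0.07 -0.07  2.08 -0.    1.13 -1.42]
```

```bash
python3 -m handwheel '{"offset":[[0,0,0.0002],[0,0,0],[0,0,0],[0,0,0],[0,0,0],[0,0,0],[0,0,0],[0,0,0]],"angular":[[0,0,0.05],[0,0,0.05],[0,0,0.05],[0,0,0.05],[0,0,0.05],[0,0,0.05],[0,0,0.05],[0,0,0]]}'
python3 -c "
from h import *
go(.507,-.0045,.102)"
python3 -m handwheel '{"offset":[[0,0,0],[0,0,0],[0,0,0],[0,0,0],[0,0,0],[0,0,0],[0,0,0],[0,0,0]],"angular":[[0,0,0.05],[0,0,0.05],[0,0,0.05],[0,0,0.05],[0,0,0.05],[0,0,0.05],[0,0,0.05],[0,0,0]]}'
python3 -c "
from h import *
go(.507,-.0045,.102)"
```

```text
clock: 13.78
position: [0.5003, 0.0879, 0.0979]
tool_rot: [-0.0, 0.212, 0.977, -0.0]
ft_force: [-1.2, -1.3, 4.4]
opening: 0.102
grip_force: 62.8
uvz [ 0.5079 -0.0041  0.0979] off(tool) [ 0.0005 -0.0009 -0.0041] angz -0.6098 tilt(tool) [-0.0007 -0.0003  0.    ] F [-1.2 -1.3  4.4] T [-0.26  0.29 -0.02] open 0.102 grip 62.8 t 13.78 j [ 0.07 -0.07  2.08 -0.    1.13 -1.07]
clock: 14.45
position: [0.5002, 0.0878, 0.0979]
tool_rot: [-0.0, 0.379, 0.926, -0.0]
ft_force: [-2.3, -2.1, 4.7]
opening: 0.1
grip_force: 62.8
uvz [ 0.5078 -0.0041  0.0979] off(tool) [ 0.0002 -0.0009 -0.0041] angz -0.9588 tilt(tool) [-0.001 -0.    -0.   ] F [-2.3 -2.1  4.7] T [-0.39  0.36 -0.  ] open 0.1 grip 62.8 t 14.45 j [ 0.07 -0.07  2.08 -0.    1.13 -0.73]
```

```bash
python3 -m handwheel '{"offset":[[0,0,0],[0,0,0],[0,0,0],[0,0,0],[0,0,0],[0,0,0],[0,0,0],[0,0,0]],"angular":[[0,0,0.06],[0,0,0.06],[0,0,0.05],[0,0,0.05],[0,0,0.05],[0,0,0.05],[0,0,0.04],[0,0,0]]}'
python3 -c "
from h import *
go(.507,-.0045,.102)"
python3 -m handwheel '{"offset":[[0,0,0],[0,0,0],[0,0,0],[0,0,0],[0,0,0],[0,0,0],[0,0,0],[0,0,0]],"angular":[[0,0,0.01],[0,0,0.01],[0,0,0.01],[0,0,0.01],[0,0,0],[0,0,0],[0,0,0],[0,0,0]]}'
python3 -c "
from h import *
go(.507,-.0045,.102)"
```

```text
clock: 15.12
position: [0.5001, 0.0878, 0.0978]
tool_rot: [-0.0, 0.538, 0.843, -0.001]
ft_force: [-2.3, -2.7, 4.6]
opening: 0.099
grip_force: 62.8
uvz [ 0.5077 -0.0042  0.0978] off(tool) [-0.0001 -0.0008 -0.0042] angz -1.318 tilt(tool) [-0.0013  0.0004  0.    ] F [-2.3 -2.7  4.6] T [-0.53  0.42 -0.04] open 0.099 grip 62.8 t 15.12 j [ 0.07 -0.07  2.08 -0.    1.13 -0.37]
clock: 15.78
position: [0.5001, 0.0878, 0.0978]
tool_rot: [-0.0, 0.555, 0.832, -0.001]
ft_force: [-3.6, -3.6, 5.1]
opening: 0.101
grip_force: 62.8
uvz [ 0.5077 -0.0042  0.0978] off(tool) [-0.0002 -0.0008 -0.0042] angz -1.3594 tilt(tool) [-0.0012  0.0003  0.    ] F [-3.6 -3.6  5.1] T [-0.77  0.62 -0.  ] open 0.101 grip 62.8 t 15.78 j [ 0.07 -0.07  2.08 -0.    1.13 -0.32]
```

```bash
python3 -m handwheel '{"offset":[[-0.0002,-0.0006,0],[0,0,0],[0,0,0],[0,0,0],[0,0,0],[0,0,0],[0,0,0],[0,0,0]],"angular":[[0,0,0],[0,0,0.01],[0,0,0.01],[0,0,0.01],[0,0,0],[0,0,0],[0,0,0],[0,0,0]]}'
python3 -c "
from h import *
go(.507,-.0045,.102)"
python3 -m handwheel '{"offset":[[0,0,0],[0,0,0],[0,0,0],[0,0,0],[0,0,0],[0,0,0],[0,0,0],[0,0,0]],"angular":[[0,0,0.01],[0,0,0.01],[0,0,0],[0,0,0],[0,0,0],[0,0,0],[0,0,0],[0,0,0]]}'
python3 -c "
from h import *
go(.507,-.0045,.102)"
```

```text
clock: 16.45
position: [0.5001, 0.0878, 0.0981]
tool_rot: [0.0, 0.568, 0.823, 0.0]
ft_force: [-1.5, -3.4, 5.0]
opening: 0.095
grip_force: 62.7
uvz [ 0.5077 -0.0042  0.0981] off(tool) [-0.0002 -0.0007 -0.0039] angz -1.3898 tilt(tool) [ 0.0001  0.     -0.    ] F [-1.5 -3.4  5. ] T [-0.55  0.41 -0.04] open 0.095 grip 62.7 t 16.45 j [ 0.07 -0.07  2.08  0.    1.13 -0.3 ]
clock: 17.12
position: [0.5, 0.0877, 0.098]
tool_rot: [0.0, 0.576, 0.817, 0.0]
ft_force: [-2.0, -3.5, 4.1]
opening: 0.1
grip_force: 62.7
uvz [ 0.5077 -0.0042  0.098 ] off(tool) [-0.0002 -0.0007 -0.004 ] angz -1.4098 tilt(tool) [ 0. -0. -0.] F [-2.  -3.5  4.1] T [-0.55  0.36 -0.02] open 0.1 grip 62.7 t 17.12 j [ 0.07 -0.07  2.08  0.    1.13 -0.28]
```

```bash
python3 -m handwheel '{"offset":[[-0.0005,-0.0002,0],[0,0,0],[0,0,0],[0,0,0],[0,0,0],[0,0,0],[0,0,0],[0,0,0]],"angular":[[0,0,0.01],[0,0,0.01],[0,0,0],[0,0,0],[0,0,0],[0,0,0],[0,0,0],[0,0,0]]}'
python3 -c "
from h import *
go(.507,-.0045,.102)"
python3 -m handwheel '{"offset":[[0,0,0],[0,0,0],[0,0,0],[0,0,0],[0,0,0],[0,0,0],[0,0,0],[0,0,0]],"angular":[[0,0,0.01],[0,0,0.01],[0,0,0],[0,0,0],[0,0,0],[0,0,0],[0,0,0],[0,0,0]]}'
python3 -c "
from h import *
go(.507,-.0045,.102)"
```

```text
clock: 17.78
position: [0.5, 0.0875, 0.098]
tool_rot: [-0.0, 0.584, 0.812, 0.0]
ft_force: [-1.7, 1.2, 6.3]
opening: 0.101
grip_force: 62.7
uvz [ 0.5076 -0.0044  0.098 ] off(tool) [ 0.     -0.0006 -0.004 ] angz -1.4299 tilt(tool) [ 0.0003 -0.0006 -0.    ] F [-1.7  1.2  6.3] T [ 0.22  0.31 -0.02] open 0.101 grip 62.7 t 17.78 j [ 0.07 -0.07  2.08  0.    1.13 -0.26]
clock: 18.45
position: [0.5, 0.0874, 0.0981]
tool_rot: [-0.0, 0.592, 0.806, 0.0]
ft_force: [-1.6, 3.8, 4.4]
opening: 0.097
grip_force: 62.8
uvz [ 0.5076 -0.0045  0.0981] off(tool) [ 0.0001 -0.0006 -0.0039] angz -1.4499 tilt(tool) [ 0.0003 -0.0004  0.    ] F [-1.6  3.8  4.4] T [0.72 0.29 0.03] open 0.097 grip 62.8 t 18.45 j [ 0.07 -0.07  2.08  0.    1.13 -0.24]
```

```bash
python3 -m handwheel '{"offset":[[0,0,0],[0,0,0],[0,0,0],[0,0,0],[0,0,0],[0,0,0],[0,0,0],[0,0,0]],"angular":[[0,0,0.01],[0,0,0],[0,0,0],[0,0,0],[0,0,0],[0,0,0],[0,0,0],[0,0,0]]}'
python3 -c "
from h import *
go(.507,-.0045,.102)"
```

```text
clock: 19.12
position: [0.5, 0.0874, 0.098]
tool_rot: [-0.0, 0.596, 0.803, 0.0]
ft_force: [-1.8, 5.0, 4.1]
opening: 0.098
grip_force: 62.7
uvz [ 0.5075 -0.0046  0.098 ] off(tool) [ 0.0001 -0.0005 -0.004 ] angz -1.4599 tilt(tool) [ 0.0002 -0.0004  0.    ] F [-1.8  5.   4.1] T [0.88 0.27 0.04] open 0.098 grip 62.7 t 19.12 j [ 0.07 -0.07  2.08  0.    1.13 -0.23]
```

The stop is reached at about 1.43 rad: the lateral reaction grows with turning alone. I'll ease the stud up with the grip, then open.

```bash
python3 -m handwheel '{"offset":[[0,0,0],[0,0,-0.0005],[0,0,-0.0005],[0,0,-0.0005],[0,0,-0.0005],[0,0,0],[0,0,0],[0,0,0]],"angular":[[0,0,-0.01],[0,0,0],[0,0,0],[0,0,0],[0,0,0],[0,0,0],[0,0,0],[0,0,0]]}'
python3 -c "
from h import *
go(.507,-.0045,.102)"
```

```text
clock: 19.78
position: [0.5, 0.0874, 0.0999]
tool_rot: [-0.0, 0.592, 0.806, 0.0]
ft_force: [-1.5, 4.9, 4.4]
opening: 0.097
grip_force: 62.7
uvz [ 0.5076 -0.0046  0.0999] off(tool) [ 0.0001 -0.0005 -0.0021] angz -1.4498 tilt(tool) [ 0.0002 -0.0003 -0.    ] F [-1.5  4.9  4.4] T [0.89 0.18 0.  ] open 0.097 grip 62.7 t 19.78 j [ 0.07 -0.07  2.08  0.    1.13 -0.24]
```

```bash
python3 -m handwheel '{"offset":[[0,0,0],[0,0,0],[0,0,0],[0,0,0],[0,0,0],[0,0,0],[0,0,0],[0,0,0]],"angular":[[0,0,0],[0,0,0],[0,0,0],[0,0,0],[0,0,0],[0,0,0],[0,0,0],[0,0,0]]}' 100
python3 -m handwheel '{"offset":[[0,0,-0.01],[0,0,-0.02],[0,0,-0.02],[0,0,-0.02],[0,0,-0.02],[0,0,-0.02],[0,0,0],[0,0,0]],"angular":[[0,0,0],[0,0,0],[0,0,0],[0,0,0],[0,0,0],[0,0,0],[0,0,0],[0,0,0]]}'
python3 - <<'E'
from h import *
go(.5065,-.005,.13)
im=get_image("wrist");W=pts(im)
cv2.imwrite("pics/w2.png",im["frame"][...,::-1])
P=W.reshape(-1,3);P=P[~np.isnan(P[:,0])];u=P[:,:2]@N;v=P[:,:2]@M;z=P[:,2]
near=(abs(u-.5065)<.04)&(abs(v+.005)<.04)
for a,b in((.074,.084),(.087,.1),(.107,.126)):
    k=near&(z>a)&(z<b)
    if k.sum()>10:
        r=cv2.minAreaRect(np.c_[u[k],v[k]].astype(np.float32)*1000)
        print(a,k.sum(),"z",np.median(z[k]).round(4),"rect",np.round(r[0],1),np.round(r[1],1),round(r[2],1))
E
```

```text
clock: 20.45
position: [0.5, 0.0872, 0.1]
tool_rot: [0.0, 0.592, 0.806, -0.0]
ft_force: [0.7, 0.9, -0.9]
opening: 0.611
grip_force: 0.0
clock: 21.12
position: [0.5009, 0.0873, 0.212]
tool_rot: [0.001, 0.592, 0.806, 0.001]
ft_force: [-0.2, -0.1, -0.5]
opening: 0.608
grip_force: 0.0
uvz [ 0.5084 -0.0048  0.212 ] off(tool) [ 0.0001 -0.0022  0.082 ] angz -1.4497 tilt(tool) [ 0.0037  0.0009 -0.    ] F [-0.2 -0.1 -0.5] T [ 0.    0.05 -0.03] open 0.608 grip 0.0 t 21.12 j [ 0.07 -0.18  1.98 -0.    1.34 -0.24]
0.074 11115 z 0.0796 rect [506.5  -5. ] [80. 80.] 0.0
0.087 1808 z 0.0981 rect [507.9  -3. ] [37.  36.2] 6.9
0.107 1058 z 0.1179 rect [507.7  -3.3] [10.  33.5] 6.8
```

View pics/w2.png

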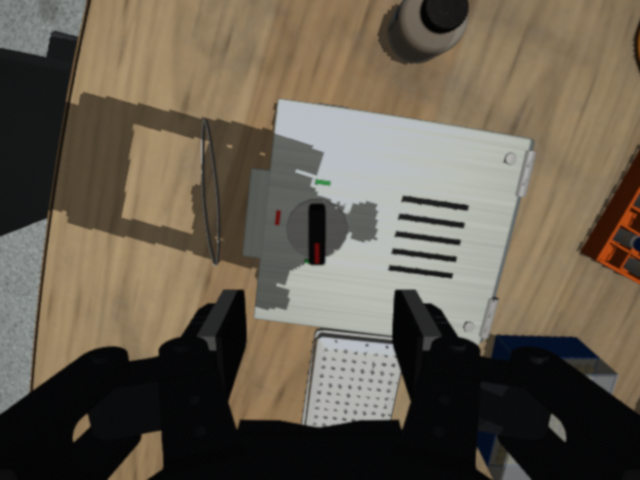

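The wrist view shows the bar at (317,233) lying across the module, at about 1.45 rad. The stud is up at 2.4 mm below its full height, so it is in its notch. The bottle, plate and tweezers haven't moved.

```bash
python3 -c "
from h import *
print(workorder.hand_in())"
```

```text
the job is handed in; nothing more can be done
None
```

The cover is shut and the stud is turned to its stop at about 1.45 rad; it sprang up into its notch, about 2.4 mm below full height, and I handed the job in at about 21 s; no verdict was returned.

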